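# Cap the ceramic shells and run them under the test head

### The arm

A 7-joint arm with a two-finger parallel gripper is mounted at the origin on the work surface. World frame = base frame: x ahead of the robot, y to its left, z up, the work surface at z = 0. Lengths are in m, angles in rad, forces in N, time in s.
With the tool pointing down it reaches from about 0.425 to 0.8 m from the base axis. Payload 8.3 kg.
Tool frame: the origin (TCP) lies midway between the tips of the shut fingers; the grasp point (between the pads) lies 19 mm behind it; x points along the fingers, y is the direction in which the jaws open and shut, and the axes are right-handed (so a half turn about x gives the same grasp; the last joint's range is limited). The gripper opens to 85 mm and grips with 20 to 120 N. Pads are 22 mm wide; open, the fingers measure 114 mm over their backs; the gripper's body (76 mm by 85 mm) begins 54 mm behind the grasp point. The pads swing forward as they close: fully open they stand 13 mm farther back than shut.
Start: joints at [-1.249, 0.383, 0.016, 1.37, -0.006, 1.388, -0.046], TCP at [0.235, 0.579, 0.231] pointing down, gripper open.
Joint ranges: [-2.95, 2.95], [-0.25, 2.06], [-1.52, 1.56], [0.18, 2.33], [-1.44, 4.58], [0.02, 2.06], [-3.01, 3.01]. Speed limits (rad/s): [2.39, 2.39, 3.01, 3.01, 3.14, 3.14, 3.14].

### API

Orientations are given as [roll, pitch, yaw] about the fixed x, y, z axes, in that order (R = Rz(yaw) Ry(pitch) Rx(roll)).
In Python, from station import arm, solve_ik, status, capture, job gives the robot as it stands. Calls block until the motion is done:
- arm.move_pose(position, orientation): joint-space move of the TCP to a pose.
- arm.movel(position, v=0.15, rot=None): straight line of the TCP; rot=None keeps the orientation; v is the mean speed in m/s.
- arm.move_j(angles): joint-space move.
- arm.move_gripper(opening, effort=None): opening from 0.0 (shut) to 1.0 (fully open); effort is the grip in N (None keeps the last); returns when the fingers have stopped.
- arm.wait(seconds).
- solve_ik(position, orientation): joint angles nearest the present ones, or None.
- status.state(): the state.
- capture(name): name is "scene" or "top"; returns a dict with "pixels" (420x560x3 uint8, red, green, blue), "fx", "fy", "cx", "cy" (pixels), "cam_to_world" (4x4, takes a point from camera to world coordinates). Camera axes: x right, y up, looking along -z (the intrinsics and any distortion apply to the point x, -y, -z); pixel columns grow to the right and rows downward; lengths in m; the calibration is good to about 2 mm. A picture is of the moment at which its call begins. There is no depth.
A pose or a line that the arm cannot do raises arm.Unreachable and nothing moves.
- job.hand_in(): hands the job in, once; it reports no verdict.
The state is a dict: "t": time; "q": joint angles; "qvel": joint speeds; "tau": joint torques, N m; "tcp_pos": TCP position; "ee_rot": TCP orientation; "wrist_force": force on the tool from outside, world axes, zero at the start; "moment": the same for the moment, N m; "opening": opening from 0.0 (shut) to 1.0 (fully open).
Only numpy, scipy, OpenCV 4.12 (cv2) and the standard library are available. Lean on these libraries where they do the work, as an engineer would, in place of code of your own. Each camera call takes 0.05 s, during which the arm holds its last target.

### The job

Draw the carriage fully out to its stop, stand every ceramic shell that is on the bench upright on the carriage's mat, and close each with an end cap of its own size from the tray, seated flat and level on the rim. Once all the shells are capped on the drawn-out carriage, push it fully home under the test head with everything still standing and seated. Leave the other things on the bench where they are; spare caps and the copper tube are not needed.

Things in the scene. Friction and masses are not known exactly. Their poses are not given: they have to be found in the camera images.
- carriage (a joint): position of the sliding carriage in m along the guide: 0 = drawn fully out (clear of the test head), 0.28 = pushed fully home under it
- deck (a point): centre of the carriage's loading area, on the deck's top surface (34 mm above the bench). The area is a black mat 145 (x) by 250 (y) mm inside a lip 5 mm high. y is the direction in which the carriage slides home
- post_top (a point): top of the carriage's upright steel handle post, diameter 16 mm, 116 mm tall over the deck (top 150 mm above the bench), 185 mm from the deck's centre on its -y side; it stays clear of the test head. Moves with the carriage
- station: fixed guide with the white overhanging test head. Origin on the bench, below the deck's centre when the carriage is fully out; y along the guide. The head covers x -55..95, y 210..380 mm, underside 155 and top 215 mm above the bench, carried by a column on its far side (x 80..130)
- tray: white fixed tray 185 x 185 mm with a 14 mm rim that holds the end caps; origin centre of underside, floor 4 mm thick
- wide_shell1: wide ceramic shell: white open-topped cup standing on the bench, outside diameter 62, wall 5, floor 9 thick inside, height 56 (rim at 56). Origin: centre of its underside; z up its axis. May be absent.
- wide_shell2: wide ceramic shell: white open-topped cup standing on the bench, outside diameter 62, wall 5, floor 9 thick inside, height 56 (rim at 56). Origin: centre of its underside; z up its axis. May be absent.
- slim_shell1: slim ceramic shell: white open-topped cup standing on the bench, outside diameter 46, wall 5, floor 9 thick inside, height 44 (rim at 44). Origin: centre of its underside; z up its axis. May be absent.
- slim_shell2: slim ceramic shell: white open-topped cup standing on the bench, outside diameter 46, wall 5, floor 9 thick inside, height 44 (rim at 44). Origin: centre of its underside; z up its axis. May be absent.
- wide_cap1: end cap for a wide shell: steel disc of diameter 60, 4 thick, with a round locating boss below it (diameter 46, 10 deep; it goes inside the shell's 52 bore) and a copper stem on top (diameter 14, reaching from 4 to 39 above the origin). Origin: centre of the disc's underside, which rests on the rim when seated; z up the stem. Starts upright in the tray, standing on its boss.
- wide_cap2: end cap for a wide shell: steel disc of diameter 60, 4 thick, with a round locating boss below it (diameter 46, 10 deep; it goes inside the shell's 52 bore) and a copper stem on top (diameter 14, reaching from 4 to 39 above the origin). Origin: centre of the disc's underside, which rests on the rim when seated; z up the stem. Starts upright in the tray, standing on its boss.
- slim_cap1: end cap for a slim shell: steel disc of diameter 45, 4 thick, with a round locating boss below it (diameter 30, 10 deep; it goes inside the shell's 36 bore) and a copper stem on top (diameter 14, reaching from 4 to 39 above the origin). Origin: centre of the disc's underside, which rests on the rim when seated; z up the stem. Starts upright in the tray, standing on its boss.
- slim_cap2: end cap for a slim shell: steel disc of diameter 45, 4 thick, with a round locating boss below it (diameter 30, 10 deep; it goes inside the shell's 36 bore) and a copper stem on top (diameter 14, reaching from 4 to 39 above the origin). Origin: centre of the disc's underside, which rests on the rim when seated; z up the stem. Starts upright in the tray, standing on its boss.
- shield_tube: bystander: copper tube open at both ends, diameter 40, height 45, standing among the shells; origin centre of underside
- nut_dish: bystander: small steel bowl, diameter 72, height 26; origin centre of underside
- screwdriver: bystander: screwdriver 190 long lying along its x; origin under its middle
- sample: bystander: finished sealed ceramic interrupter, diameter 64, 86 tall, beyond the tray; origin centre of underside
- wipe_jar: bystander: white jar with a grey lid, diameter 60, 85 tall; origin centre of underside
- wrench: bystander: wrench 170 long lying along its x; origin under its middle
There are look-alikes about, which are no part of the job. What is shaped like the slim_shell2 but green is not meant. Leave any red look-alike of the slim_cap2 alone.

How it is judged:
On the way, in this order (a step that is already met when the one before it is completed fails the run):
1. the carriage is drawn fully out to its stop (value of joint carriage below 0.012 m), for 0.2 s.
2. with the carriage still out, every shell stands on its mat, closed by a cap of its size seated level on the rim (x of wide_shell1 in the frame of deck between -0.05 and 0.05 m and y of wide_shell1 in the frame of deck between -0.105 and 0.105 m and z of wide_shell1 in the frame of deck between -0.003 and 0.003 m and angle between each of wide_shell1, wide_shell2, slim_shell1, slim_shell2's own z axis and vertical below 0.05 rad and ((horizontal distance between wide_cap1 and wide_shell1 below 0.006 m and z of wide_cap1 in the frame of wide_shell1 between 0.053 and 0.059 m and angle between wide_cap1's own z axis and vertical below 0.05 rad) or (horizontal distance between wide_cap2 and wide_shell1 below 0.006 m and z of wide_cap2 in the frame of wide_shell1 between 0.053 and 0.059 m and angle between wide_cap2's own z axis and vertical below 0.05 rad)) and x of wide_shell2 in the frame of deck between -0.05 and 0.05 m and y of wide_shell2 in the frame of deck between -0.105 and 0.105 m and z of wide_shell2 in the frame of deck between -0.003 and 0.003 m and ((horizontal distance between wide_cap1 and wide_shell2 below 0.006 m and z of wide_cap1 in the frame of wide_shell2 between 0.053 and 0.059 m and angle between wide_cap1's own z axis and vertical below 0.05 rad) or (horizontal distance between wide_cap2 and wide_shell2 below 0.006 m and z of wide_cap2 in the frame of wide_shell2 between 0.053 and 0.059 m and angle between wide_cap2's own z axis and vertical below 0.05 rad)) and x of slim_shell1 in the frame of deck between -0.05 and 0.05 m and y of slim_shell1 in the frame of deck between -0.105 and 0.105 m and z of slim_shell1 in the frame of deck between -0.003 and 0.003 m and ((horizontal distance between slim_cap1 and slim_shell1 below 0.006 m and z of slim_cap1 in the frame of slim_shell1 between 0.041 and 0.047 m and angle between slim_cap1's own z axis and vertical below 0.05 rad) or (horizontal distance between slim_cap2 and slim_shell1 below 0.006 m and z of slim_cap2 in the frame of slim_shell1 between 0.041 and 0.047 m and angle between slim_cap2's own z axis and vertical below 0.05 rad)) and x of slim_shell2 in the frame of deck between -0.05 and 0.05 m and y of slim_shell2 in the frame of deck between -0.105 and 0.105 m and z of slim_shell2 in the frame of deck between -0.003 and 0.003 m and ((horizontal distance between slim_cap1 and slim_shell2 below 0.006 m and z of slim_cap1 in the frame of slim_shell2 between 0.041 and 0.047 m and angle between slim_cap1's own z axis and vertical below 0.05 rad) or (horizontal distance between slim_cap2 and slim_shell2 below 0.006 m and z of slim_cap2 in the frame of slim_shell2 between 0.041 and 0.047 m and angle between slim_cap2's own z axis and vertical below 0.05 rad)) and value of joint carriage below 0.03 m), for 0.3 s.
At the end, for the whole second after the job is handed in: Carriage within 12 mm of home; each shell present upright within 3 degrees, resting on the mat, its axis 22 mm or more inside the long sides and 20 mm inside the ends; a cap of its size within 6 mm of its axis, within 3 mm of rim height, level within 3 degrees; at rest (value of joint carriage above 0.268 m and x of wide_shell1 in the frame of deck between -0.05 and 0.05 m and y of wide_shell1 in the frame of deck between -0.105 and 0.105 m and z of wide_shell1 in the frame of deck between -0.003 and 0.003 m and angle between each of wide_shell1, wide_shell2, slim_shell1, slim_shell2's own z axis and vertical below 0.05 rad and ((horizontal distance between wide_cap1 and wide_shell1 below 0.006 m and z of wide_cap1 in the frame of wide_shell1 between 0.053 and 0.059 m and angle between wide_cap1's own z axis and vertical below 0.05 rad) or (horizontal distance between wide_cap2 and wide_shell1 below 0.006 m and z of wide_cap2 in the frame of wide_shell1 between 0.053 and 0.059 m and angle between wide_cap2's own z axis and vertical below 0.05 rad)) and x of wide_shell2 in the frame of deck between -0.05 and 0.05 m and y of wide_shell2 in the frame of deck between -0.105 and 0.105 m and z of wide_shell2 in the frame of deck between -0.003 and 0.003 m and ((horizontal distance between wide_cap1 and wide_shell2 below 0.006 m and z of wide_cap1 in the frame of wide_shell2 between 0.053 and 0.059 m and angle between wide_cap1's own z axis and vertical below 0.05 rad) or (horizontal distance between wide_cap2 and wide_shell2 below 0.006 m and z of wide_cap2 in the frame of wide_shell2 between 0.053 and 0.059 m and angle between wide_cap2's own z axis and vertical below 0.05 rad)) and x of slim_shell1 in the frame of deck between -0.05 and 0.05 m and y of slim_shell1 in the frame of deck between -0.105 and 0.105 m and z of slim_shell1 in the frame of deck between -0.003 and 0.003 m and ((horizontal distance between slim_cap1 and slim_shell1 below 0.006 m and z of slim_cap1 in the frame of slim_shell1 between 0.041 and 0.047 m and angle between slim_cap1's own z axis and vertical below 0.05 rad) or (horizontal distance between slim_cap2 and slim_shell1 below 0.006 m and z of slim_cap2 in the frame of slim_shell1 between 0.041 and 0.047 m and angle between slim_cap2's own z axis and vertical below 0.05 rad)) and x of slim_shell2 in the frame of deck between -0.05 and 0.05 m and y of slim_shell2 in the frame of deck between -0.105 and 0.105 m and z of slim_shell2 in the frame of deck between -0.003 and 0.003 m and ((horizontal distance between slim_cap1 and slim_shell2 below 0.006 m and z of slim_cap1 in the frame of slim_shell2 between 0.041 and 0.047 m and angle between slim_cap1's own z axis and vertical below 0.05 rad) or (horizontal distance between slim_cap2 and slim_shell2 below 0.006 m and z of slim_cap2 in the frame of slim_shell2 between 0.041 and 0.047 m and angle between slim_cap2's own z axis and vertical below 0.05 rad)) and linear speed of each of wide_shell1, wide_shell2, slim_shell1, slim_shell2 below 0.02 m/s); the robot touches nothing.
It fails at once if a bystander is displaced by more than 40 mm (distance of any of shield_tube, nut_dish, screwdriver, sample, wipe_jar, wrench from where it was at the start of the episode above 0.04 m).
Of wide_shell1, wide_shell2, slim_shell1, slim_shell2 only 2 to 3 are there at a start; the rules pass over those that are not, and their reading is None.
At some moment in a run one of wide_shell1, wide_shell2, slim_shell1, slim_shell2 may be knocked a few centimetres aside while the robot is not near it.
Once in a run the grip may slacken for a moment while it holds something.
It also fails if it takes over 210 s, if anything falls off the work surface, if the arm or the gripper's body presses on something with over 40 N, if the wrist force passes 120 N, or if a joint passes its speed limit or range.

## Working session

There is one attempt and no reset: what is moved stays moved. The work goes in short steps, each a Python script; the robot and the scene stay as the last script left them, time stands still between calls to the robot, and variables do not carry over. Pictures are saved under pics/ and viewed, and the job is handed in when it is done.

```bash
ls; mkdir -p pics
python3 - <<'E'
from station import arm, solve_ik, status, capture, job
import cv2
for n in ("scene","top"):
    c=capture(n); cv2.imwrite(f"pics/{n}0.png",c["pixels"][:,:,::-1]); print(n,{k:(v if k!="pixels" else 0) for k,v in c.items()})
s=status.state(); print(s)
E
```

```text
pics
scene {'pixels': 0, 'fx': 462.695771540245, 'fy': 462.695771540245, 'cx': 276.35848051077977, 'cy': 208.3583174106318, 'cam_to_world': array([[ 0.6100883 , -0.48081198,  0.62977147,  1.3705411 ],
       [ 0.792226  ,  0.38325812, -0.47485911, -0.70236879],
       [-0.01304708,  0.78862732,  0.61473305,  0.95138985],
       [ 0.        ,  0.        ,  0.        ,  1.        ]])}
top {'pixels': 0, 'fx': 404.87566167857966, 'fy': 404.87566167857966, 'cx': 280.89810841601604, 'cy': 213.65717553728183, 'cam_to_world': array([[-0.02632338,  0.99824556, -0.05303663,  0.43649427],
       [-0.99964861, -0.02612061,  0.00451295, -0.04642034],
       [ 0.00311968,  0.05313679,  0.99858237,  1.23817954],
       [ 0.        ,  0.        ,  0.        ,  1.        ]])}
{'t': 0.1, 'q': array([-1.24891019,  0.38415115,  0.01641488,  1.37104141, -0.00630595,
        1.38822061, -0.04650761]), 'qvel': array([ 1.10601670e-03, -1.53885038e-03, -3.48001231e-05, -2.87946028e-03,
        8.08260720e-04,  1.85314125e-04,  3.00412973e-04]), 'tau': array([ 2.46255731e-03, -6.29128432e+01,  8.47342126e-01, -3.72762251e+01,
        1.69179338e-02,  1.03606033e-02,  3.72242823e-06]), 'tcp_pos': array([0.23441365, 0.57888125, 0.23038448]), 'ee_rot': array([-1.55111267,  1.5690255 , -1.935881  ]), 'wrist_force': array([-0.27109938, -0.17928879, -0.07850429]), 'moment': array([-0.02799152, -0.00644899, -0.00010131]), 'opening': 1.0025863254092628}
```

View pics/scene0.png

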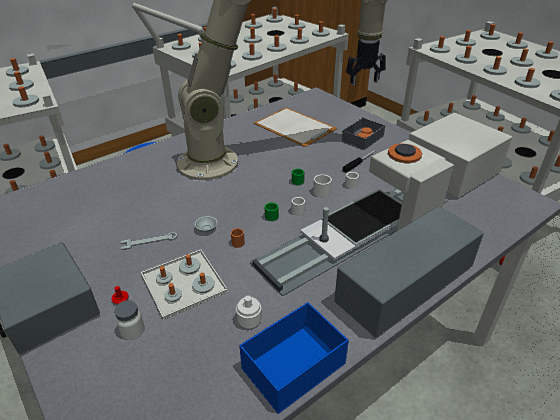

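View pics/top0.png

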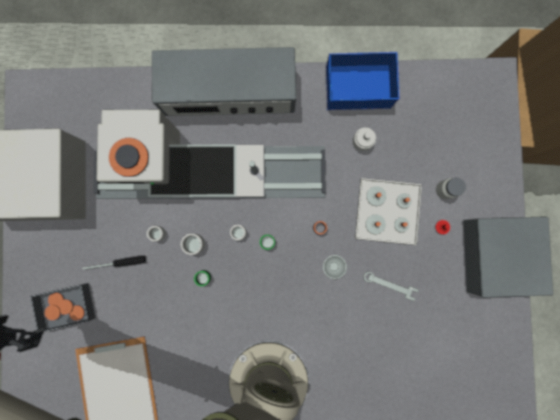

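```bash
cat > h.py <<'E'
from station import arm, solve_ik, status, capture, job
import numpy as np, cv2
def ray(c,u,v):
    d=np.array([(u-c["cx"])/c["fx"],-(v-c["cy"])/c["fy"],-1.0]); T=c["cam_to_world"]
    return T[:3,3],T[:3,:3]@d
def pt(c,u,v,z):
    o,d=ray(c,u,v); return (o+d*(z-o[2])/d[2])[:3]
def px(c,p):
    T=c["cam_to_world"]; q=T[:3,:3].T@(np.array(p)-T[:3,3]); return np.array([c["cx"]-c["fx"]*q[0]/q[2], c["cy"]+c["fy"]*q[1]/q[2]])
def crop(c,name,u0,v0,u1,v1,k):
    im=c["pixels"][v0:v1,u0:u1,::-1]; im=cv2.resize(im,None,fx=k,fy=k,interpolation=cv2.INTER_CUBIC)
    for u in range((u0+9)//10*10,u1,10):
        cv2.line(im,((u-u0)*k,0),((u-u0)*k,8 if u%50 else 16),(0,0,255),1)
        if u%20==0: cv2.putText(im,str(u),((u-u0)*k+2,18),0,.4,(0,0,255),1)
    for v in range((v0+9)//10*10,v1,10):
        cv2.line(im,(0,(v-v0)*k),(8,(v-v0)*k),(0,0,255),1)
        if v%20==0: cv2.putText(im,str(v),(10,(v-v0)*k+4),0,.4,(0,0,255),1)
    cv2.imwrite("pics/"+name,im)
def ring(c,im_uv0,k,xy,z,r,im,col):
    a=np.linspace(0,2*np.pi,60)
    P=np.array([px(c,[xy[0]+r*np.cos(t),xy[1]+r*np.sin(t),z]) for t in a])
    cv2.polylines(im,[np.int32((P+.5-np.array(im_uv0))*k)],True,col,1)
E
python3 - <<'E'
from h import *
c=capture("top")
crop(c,"t1.png",90,200,290,300,4)
crop(c,"t2.png",340,170,480,260,5)
crop(c,"t3.png",90,130,340,210,3)
c=capture("scene")
crop(c,"s1.png",220,160,400,290,4)
crop(c,"s2.png",100,230,280,340,4)
E
```

```text
(no output)
```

View pics/t1.png

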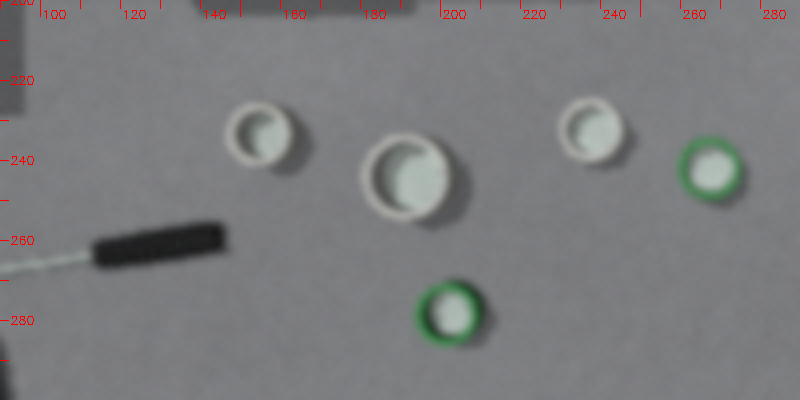

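View pics/t2.png

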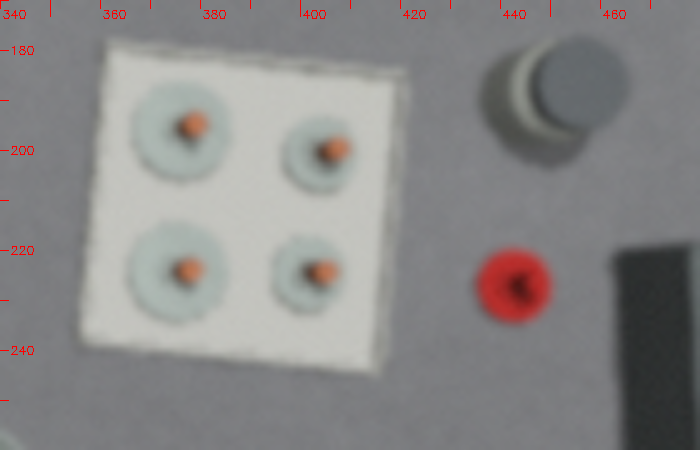

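View pics/t3.png

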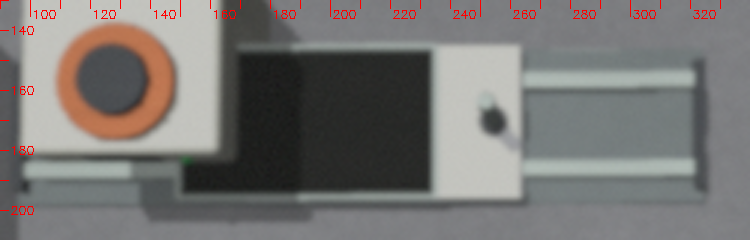

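View pics/s1.png

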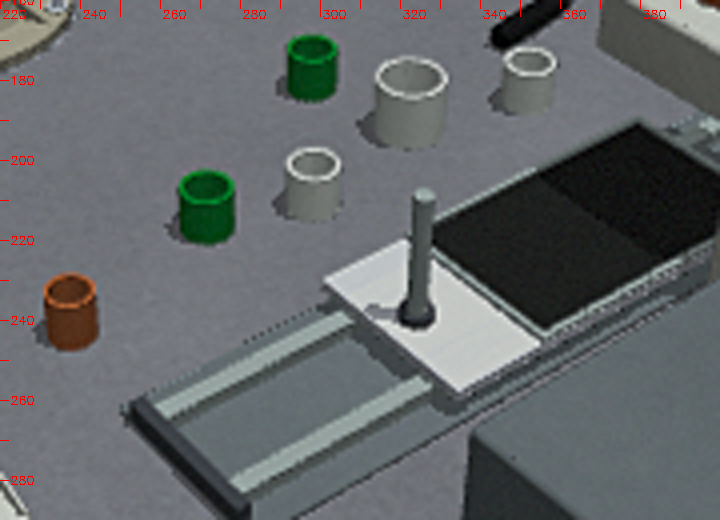

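View pics/s2.png

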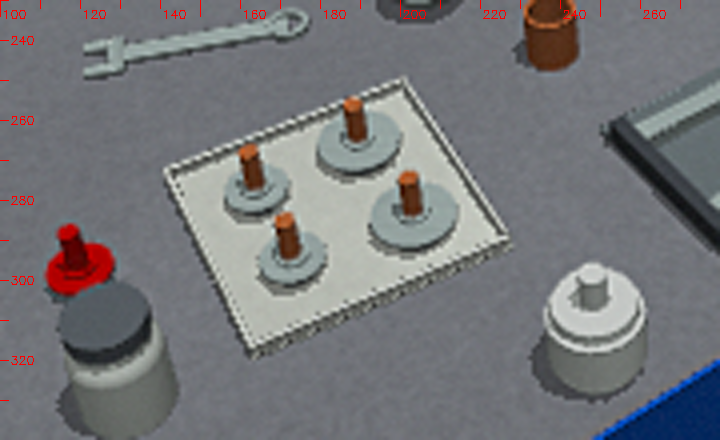

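Run:
```python
from h import *
t=capture("top"); s=capture("scene")
P=lambda c,u,v,z:np.round(pt(c,u-.5,v-.5,z)[:2]*1000,1)
# shells: scene rim ellipse centres from crop/4
for n,a,b,z in [("slimA",(155,233.6),(220+529/4,160+62/4),.044),("wide",(191.4,244.25),(220+411/4,160+78/4),.056),("slimB",(237.9,232.6),(220+313/4,160+163/4),.044)]:
    print(n,P(t,*a,z),P(s,*b,z))
for n,a,b,zs in [("w1",(376.2,196.4),(100+408/4,230+216/4),0),("w2",(375.4,224.5),(100+359/4,230+140/4),0),("s1",(403.5,200.8),(100+292/4,230+256/4),0),("s2",(401.3,225.1),(100+257/4,230+190/4),0)]:
    print(n,P(t,*a,.018),P(s,*b,.018))
for n,b in [("w1",(408,177)),("w2",(353,103)),("s1",(285,219)),("s2",(250,150))]: print("stem",n,P(s,100+b[0]/4,230+b[1]/4,.053))
# stem tops in top view /5
for n,b in [("w1",(196,125)),("w2",(190,270)),("s1",(338,149)),("s2",(325,272))]: print("stem",n,P(t,340+b[0]/5,170+b[1]/5,.053))
print("post",P(t,90+486/3,130+101/3,.150),P(s,220+424/4,160+196/4,.150), "base",P(s,220+417/4,160+315/4,.034), P(t,90+493/3,130+122/3,.034))
for u,v in [(432,49),(432,193),(181,193),(240,49)]: print("mat",P(t,90+u/3,130+v/3,.034))
print("guide end",P(t,90+703/3,130+60/3,.02),P(t,90+703/3,130+195/3,.02))
```

```text
slimA [452.4 321.6] [455. 321.]
wide [418.5 212.4] [421.7 211.6]
slimB [448.9  77.7] [450.4  79.3]
w1 [ 547.6 -340.2] [ 550.9 -343.9]
w2 [ 462.7 -334.5] [ 465.7 -334.3]
s1 [ 532.1 -422.4] [ 534.2 -423.1]
s2 [ 458.8 -412.6] [ 464.9 -413.9]
stem w1 [ 551.  -339.4]
stem w2 [ 464.7 -333.4]
stem s1 [ 533.9 -422.1]
stem s2 [ 461.8 -411.3]
stem w1 [ 548.3 -340.8]
stem w2 [ 463.2 -333.9]
stem s1 [ 532.  -423.8]
stem s2 [ 459.9 -413.1]
post [633.3  24.7] [636.2  24.3] base [633.   28.3] [633.   25.7]
mat [708.1  85.1]
mat [563.4  88. ]
mat [569.9 337.4]
mat [713.1 277.1]
guide end [ 693.  -187.5] [ 555.7 -183.1]
```

```bash
cat >> h.py <<'E'
PI=np.pi
def O(yaw): return [0,PI/2,yaw]
def st(m=""):
    s=status.state(); print(m,"t%.1f"%s["t"],"tcp",np.round(s["tcp_pos"]*1000,1),"F",np.round(s["wrist_force"],1),"op %.3f"%s["opening"]); return s
E
python3 - <<'E'
from h import *
s=st(); 
for p,y in [((.634,.026,.28),0),((.634,.026,.106),0),((.45,.078,.01),PI/2),((.42,.212,.01),PI/2),((.453,.321,.01),PI/2),((.549,-.34,.03),0),((.461,-.412,.03),0),((.68,.1,.06),PI/2),((.533,-.423,.03),0)]:
    for yy in (y,y-PI,y+PI/2,y-PI/2): 
        q=solve_ik(p,O(yy)); print(p,round(yy,2),None if q is None else np.round(q,2))
arm.movel([.235,.579,.34],v=.2); st()
arm.move_pose([.634,.026,.28],O(0)); st()
E
```

```text
t0.3 tcp [234.5 579.1 231. ] F [-0.3 -0.5 -0.5] op 1.006
(0.634, 0.026, 0.28) 0 [-0.45  0.42  0.53  1.27 -0.21  1.5   1.63]
(0.634, 0.026, 0.28) -3.14 [-0.59  0.46  0.76  1.28 -0.31  1.52 -1.44]
(0.634, 0.026, 0.28) 1.57 [ 0.63  0.7  -1.29  1.21  0.67  1.67  2.64]
(0.634, 0.026, 0.28) -1.57 [-0.55  0.45  0.68  1.28 -0.27  1.51  0.1 ]
(0.634, 0.026, 0.106) 0 [-0.42  0.52  0.46  1.52 -0.24  1.16  1.65]
(0.634, 0.026, 0.106) -3.14 [-0.58  0.57  0.7   1.53 -0.38  1.18 -1.38]
(0.634, 0.026, 0.106) 1.57 [ 0.68  0.88 -1.29  1.47  0.84  1.42  2.51]
(0.634, 0.026, 0.106) -1.57 [-0.52  0.55  0.61  1.53 -0.33  1.17  0.15]
(0.45, 0.078, 0.01) 1.57 [-0.45  0.28  0.24  2.07 -0.09  0.8   2.98]
(0.45, 0.078, 0.01) -1.57 [-0.7   0.3   0.53  2.08 -0.21  0.81 -0.05]
(0.45, 0.078, 0.01) 3.14 [-0.82  0.32  0.66  2.09 -0.27  0.81 -1.56]
(0.45, 0.078, 0.01) 0.0 [-0.6   0.29  0.41  2.08 -0.16  0.8   1.47]
(0.42, 0.212, 0.01) 1.57 [-0.54  0.3   0.01  2.03 -0.    0.81  2.61]
(0.42, 0.212, 0.01) -1.57 [-0.86  0.31  0.37  2.04 -0.15  0.81 -0.4 ]
(0.42, 0.212, 0.01) 3.14 [-1.    0.33  0.54  2.05 -0.23  0.82 -1.9
[... 879 characters left out ...]
71  0.9   1.65 -0.62  1.09  1.14]
(0.68, 0.1, 0.06) 1.57 [-0.24  0.64  0.07  1.38 -0.05  1.12  2.98]
(0.68, 0.1, 0.06) -1.57 [-0.56  0.7   0.57  1.4  -0.39  1.16  0.06]
(0.68, 0.1, 0.06) 3.14 [-0.59  0.71  0.63  1.4  -0.43  1.16 -1.48]
(0.68, 0.1, 0.06) 0.0 [-0.41  0.65  0.33  1.39 -0.22  1.13  1.52]
(0.533, -0.423, 0.03) 0 [ 0.1   0.8   0.83  1.45 -0.62  1.16  2.6 ]
(0.533, -0.423, 0.03) -3.14 [ 0.24  0.72  0.58  1.45 -0.42  1.1  -0.67]
(0.533, -0.423, 0.03) 1.57 [-0.09  1.12  1.35  1.46 -1.1   1.42 -1.86]
(0.533, -0.423, 0.03) -1.57 [-0.03  0.96  1.12  1.46 -0.88  1.28  1.18]
 t1.0 tcp [234.9 578.7 338.7] F [ 0.1 -0.1 -0.7] op 0.996
 t3.4 tcp [634.   27.4 279.9] F [ 0.3 -0.2 -0.2] op 0.999
```

Run:
```python
from h import *
arm.movel([.635,.026,.106],v=.15); st()
arm.move_gripper(0.0,effort=60); s=st("grip")
p=s["tcp_pos"].copy()
dx=np.array([-.026,-1,0])
d=0
while d<.24:
    d+=.02 if d<.14 else .008
    arm.movel(p+dx*d,v=.1); s=st("d%.3f"%d)
    lag=abs(s["tcp_pos"][1]-(p+dx*d)[1])
    if s["wrist_force"][1]>20 or lag>.006: break
arm.wait(.3); st()
c=capture("top"); crop(c,"t4.png",120,130,340,210,3)
c=capture("scene"); crop(c,"s4.png",200,160,420,320,3)
```

```text
t4.7 tcp [635.7  26.  107.1] F [0.8 0.5 0.3] op 1.000
grip t5.4 tcp [635.   26.1 106.2] F [-1.8 -0.1  2.9] op 0.171
d0.020 t5.7 tcp [634.6   4.5 106.3] F [ 0.  -1.1  1.1] op 0.170
d0.040 t6.1 tcp [634.2 -14.8 106.3] F [ 1.6 -2.2  0.5] op 0.175
d0.060 t6.4 tcp [633.8 -34.7 106.3] F [ 3.1 -2.1 -1.3] op 0.172
d0.080 t6.8 tcp [633.3 -54.9 106.3] F [ 4.4 -2.9 -1.7] op 0.164
d0.100 t7.1 tcp [632.9 -75.3 106.3] F [ 5.9 -2.  -2.1] op 0.171
d0.120 t7.5 tcp [632.5 -95.4 106.3] F [ 5.5 -1.6 -2.8] op 0.170
d0.140 t7.8 tcp [ 632.1 -115.4  106.3] F [ 7.4 -2.4 -3. ] op 0.171
d0.148 t8.1 tcp [ 631.9 -122.8  106.3] F [ 7.  -2.2 -3.8] op 0.164
d0.156 t8.3 tcp [ 631.8 -130.8  106.3] F [ 8.5 -1.9 -3.9] op 0.173
d0.164 t8.6 tcp [ 631.6 -138.7  106.3] F [ 7.7 -2.9 -4.3] op 0.171
d0.172 t8.8 tcp [ 631.4 -146.7  106.3] F [ 8.1 -2.  -3.7] op 0.168
d0.180 t9.1 tcp [ 631.4 -147.7  106.2] F [ 1.8 14.5  4.2] op 0.170
 t9.4 tcp [ 631.4 -147.7  106.2] F [ 1.5 14.6  3.6] op 0.171
```

View pics/t4.png

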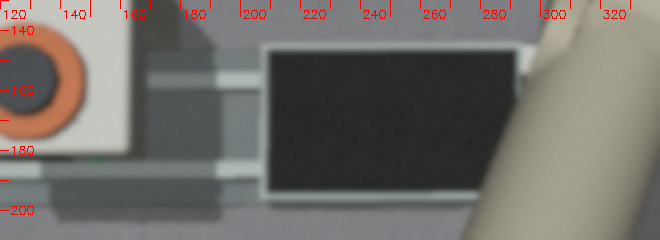

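View pics/s4.png

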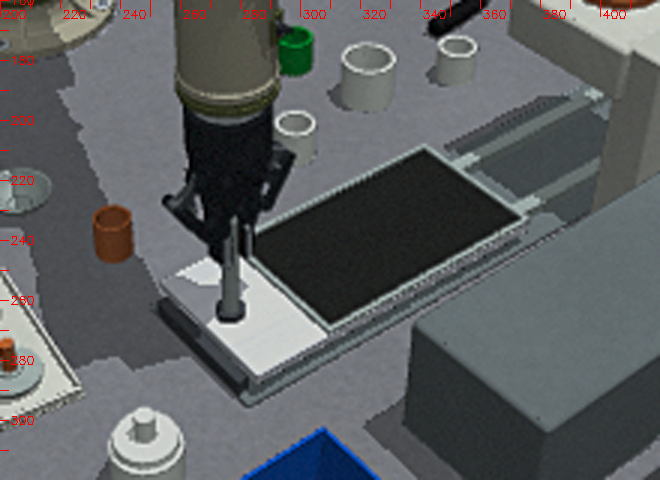

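Run:
```python
from h import *
arm.move_gripper(0.6); s=st()
arm.movel([.631,-.1477,.2],v=.2)
arm.move_pose([.45,-.05,.25],O(-PI/2)); st()
c=capture("top"); crop(c,"t5.png",120,130,320,260,4)
c=capture("scene"); crop(c,"s5.png",200,160,400,300,4)
```

```text
t9.9 tcp [ 630.  -154.7  106.1] F [-0.1 -0.   0.1] op 0.600
 t12.2 tcp [450.1 -50.1 249.8] F [ 0.9 -0.5 -0.1] op 0.595
```

View pics/t5.png

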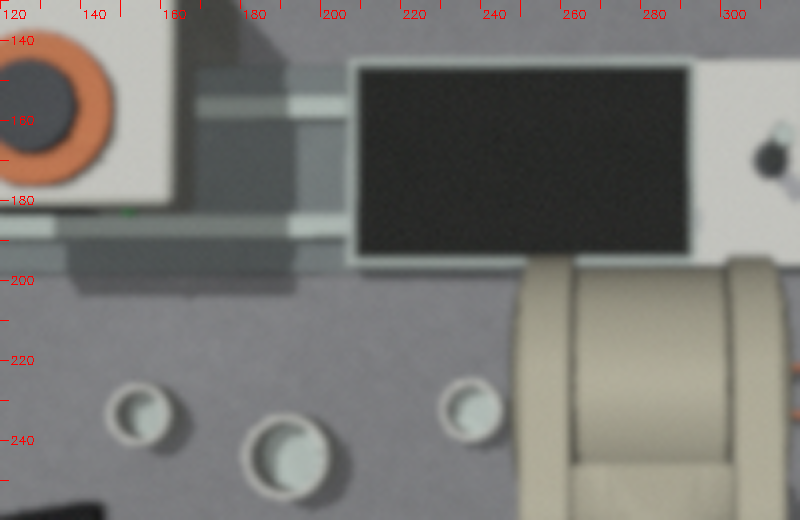

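View pics/s5.png

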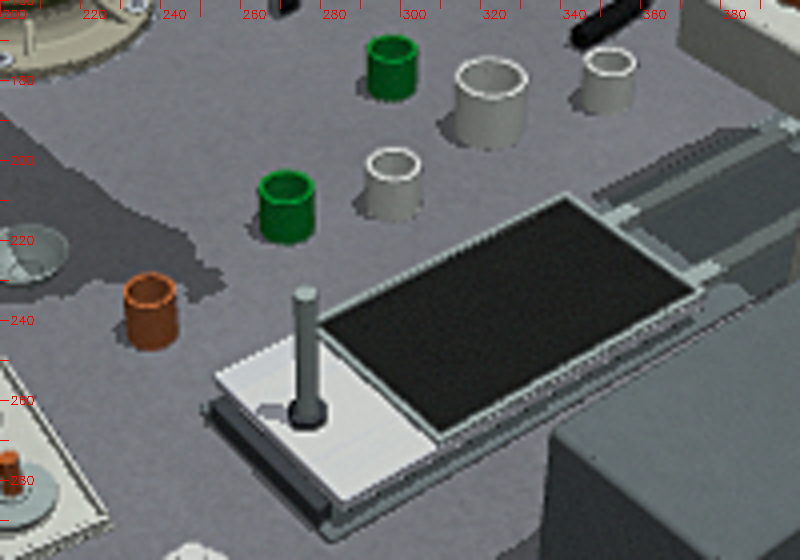

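Run:
```python
from h import *
t=capture("top"); s=capture("scene")
P=lambda c,u,v,z:np.round(pt(c,u-.5,v-.5,z)[:2]*1000,1)
for u,v in [(358,67),(691,67),(358,256),(691,256)]: print("mat t",P(t,120+u/4,130+v/4,.034))
print("center",P(t,120+524.5/4,130+161.5/4,.034))
for u,v in [(567,198),(693,290),(441,433),(319,326)]: print("mat s",P(s,200+u/4,160+v/4,.036))
for a,b,z in [((138,414.5),(609,62),.044),((286,456.5),(491,79),.056),((471,410.5),(393,163),.044)]:
  print(P(t,120+a[0]/4,130+a[1]/4,z),P(s,200+b[0]/4,160+b[1]/4,z))
```

```text
mat t [708.8 158.7]
mat t [702.4 -91.3]
mat t [566.3 161.1]
mat t [559.8 -87.3]
center [634.1  35.3]
mat s [565.  165.3]
mat s [705.2 160.9]
mat s [701.4 -85.9]
mat s [562.2 -84.2]
[452.3 323.1] [455. 321.]
[418.8 212.1] [422.8 210.6]
[448.8  78.1] [450.4  79.3]
```

```bash
cat >> h.py <<'E'
D=np.array([.6345,.037]); uy=np.array([.026,1.0]); 
def slot(y): return D+uy*y
YAW=-PI/2
def pick(xy,zt,zup,opwant,eff=60,yaw=YAW,zap=.14,op0=1.0):
    arm.move_gripper(op0)
    arm.move_pose([xy[0],xy[1],zap],O(yaw))
    arm.movel([xy[0],xy[1],zt],v=.12); st("down")
    arm.move_gripper(0.0,effort=eff); s=st("closed")
    if s["opening"]<opwant-.08: print("NO GRASP"); return False
    arm.movel([xy[0],xy[1],zup],v=.12); s=st("up")
    return s["opening"]>opwant-.08
E
python3 - <<'E'
from h import *
arm.movel([.45,-.05,.2],v=.3)
print(pick((.4205,.2115),.008,.07,.73))
c=capture("top"); crop(c,"t6.png",120,130,320,260,4)
c=capture("scene"); crop(c,"s6.png",200,160,400,300,4)
E
```

```text
down t15.5 tcp [421.1 211.7   8.6] F [-0.5  0.5  0.1] op 1.000
closed t15.8 tcp [420.5 211.8   9. ] F [-4.9 -2.1 11.1] op 0.723
up t16.5 tcp [420.1 211.5  69.6] F [-0.4  0.8 -2.6] op 0.723
True
```

View pics/s6.png

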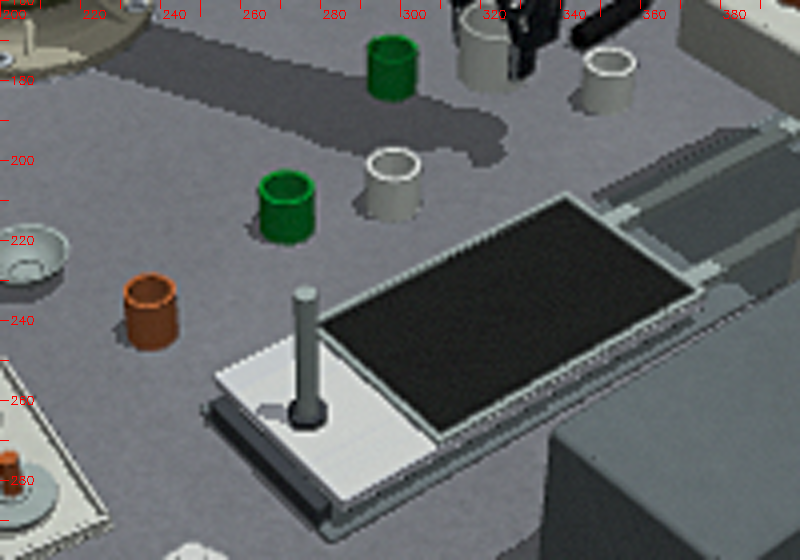

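```bash
cat >> h.py <<'E'
def lower(xy,z0,zmin,dF=4.0,step=.0015,v=.04):
    arm.movel([xy[0],xy[1],z0],v=.12); arm.wait(.15)
    f0=status.state()["wrist_force"][2]; z=z0
    while z>zmin:
        z-=step; arm.movel([xy[0],xy[1],z],v=v)
        f=status.state()["wrist_force"][2]
        if f-f0>dF: break
    st("contact z%.4f f0 %.1f"%(z,f0))
def place_shell(y,zc,zcarry,via):
    p=slot(y)
    for q in via: arm.movel([q[0],q[1],zcarry],v=.2)
    arm.movel([p[0],p[1],zcarry],v=.2); st("over")
    lower(p,zc+.034+.006,zc+.034-.003)
    arm.move_gripper(1.0); 
    arm.movel([p[0],p[1],.18],v=.2); st("released")
E
python3 - <<'E'
from h import *
place_shell(0,.009,.072,[(.48,.12)])
arm.move_pose([.47,.0,.2],O(YAW))
c=capture("top"); crop(c,"t7.png",120,130,320,260,4)
c=capture("scene"); crop(c,"s7.png",200,160,400,300,4)
E
```

```text
over t18.3 tcp [633.6  38.4  71.6] F [-0.2 -0.1 -2.4] op 0.724
contact z0.0415 f0 -1.8 t20.1 tcp [634.8  37.   43. ] F [-6.2  0.2 10.9] op 0.724
released t21.3 tcp [633.8  37.2 178.7] F [-0.3 -0.3 -0.1] op 0.999
```

View pics/s7.png

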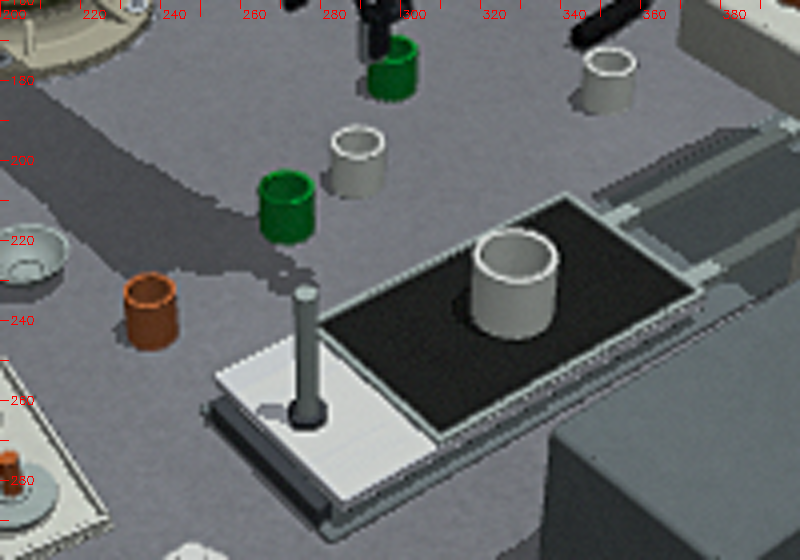

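View pics/t7.png

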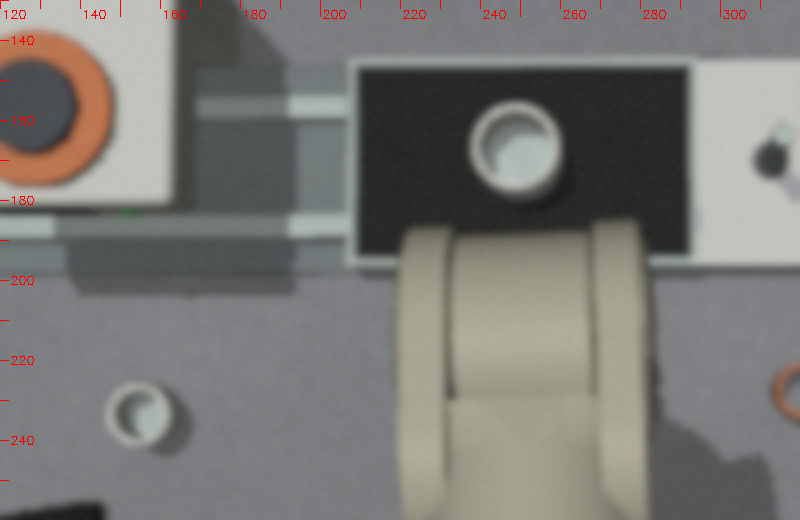

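Run:
```python
from h import *
arm.move_pose([.5,-.2,.2],O(YAW))
c=capture("top"); crop(c,"t8.png",120,180,320,290,4)
t=c;s=capture("scene"); crop(s,"s8.png",220,160,340,230,6)
P=lambda c,u,v,z:np.round(pt(c,u-.5,v-.5,z)[:2]*1000,1)
print("wide true 634.8 37ish", P(t,120+516/4,130+150/4,.09),P(s,200+514/4,160+259/4,.09))
print(P(s,200+358/4,160+142/4,.044))
```

```text
wide true 634.8 37ish [633.3  37.4] [640.5  34.3]
[410.1  75.2]
```

View pics/s8.png

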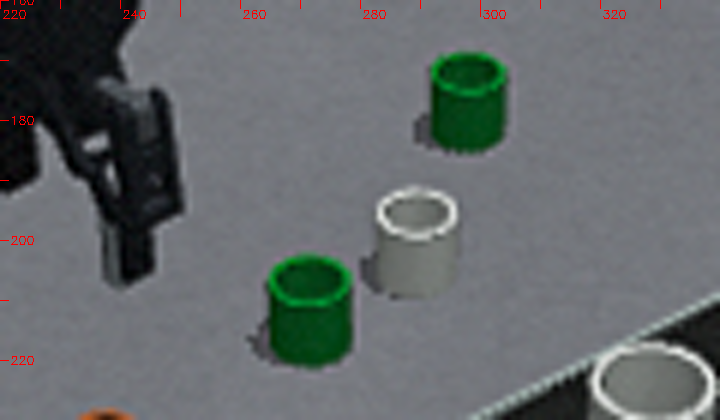

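View pics/t8.png

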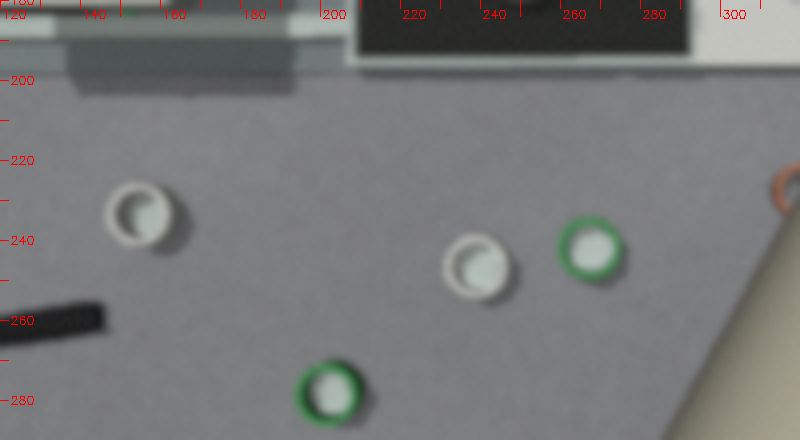

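Run:
```python
from h import *
t=capture("top")
p=pt(t,239.1-.5,246.75-.5,.044); print(p)
for dx in (0,.0015,.004,.007):
  for yaw in (YAW,YAW+.3,YAW-.3,YAW-.6):
   for z in (.006,.1):
    q=solve_ik([p[0]+dx,p[1],z],O(yaw)); print(dx,round(yaw,2),z,None if q is None else np.round(q,2))
```

```text
[0.40724299 0.07502882 0.044     ]
0 -1.57 0.006 [-1.23  0.39  1.13  2.2  -0.48  0.82  0.2 ]
0 -1.57 0.1 [-1.27  0.04  1.05  2.12 -0.04  1.   -0.2 ]
0 -1.27 0.006 [-1.19  0.36  1.07  2.2  -0.44  0.81  0.46]
0 -1.27 0.1 [-1.24  0.04  1.02  2.12 -0.04  1.    0.1 ]
0 -1.87 0.006 [-1.23  0.38  1.12  2.2  -0.48  0.82 -0.1 ]
0 -1.87 0.1 [-1.22  0.04  1.    2.12 -0.04  1.   -0.5 ]
0 -2.17 0.006 [-1.12  0.31  0.98  2.2  -0.37  0.79 -0.51]
0 -2.17 0.1 [-1.22  0.04  1.    2.12 -0.04  1.   -0.8 ]
0.0015 -1.57 0.006 [-1.23  0.39  1.12  2.2  -0.49  0.83  0.21]
0.0015 -1.57 0.1 [-1.27  0.05  1.06  2.12 -0.05  1.   -0.19]
0.0015 -1.27 0.006 [-1.19  0.36  1.07  2.2  -0.44  0.81  0.46]
0.0015 -1.27 0.1 [-1.23  0.05  1.02  2.11 -0.05  1.    0.11]
0.0015 -1.87 0.006 [-1.23  0.39  1.12  2.2  -0.48  0.83 -0.1 ]
0.0015 -1.87 0.1 [-1.22  0.05  1.    2.11 -0.05  1.   -0.49]
0.0015 -2.17 0.006 [-1.12  0.32  0.98  2.2  -0.37  0.8  -0.5 ]
0.0015 -2.17 0.1 [-1.22  0.05  1.    2.11 -0.05  1.   -0.79]
0.004 -1.57 0.006 [-1.22  0.4   1.12  2.19 -0.49  0.83  0.21]
0.004 -1.57 0.1 [-1.27  0.06  1.06  2.11 -0.06  1. 
[... 162 characters left out ...]
 1.12  2.19 -0.49  0.83 -0.09]
0.004 -1.87 0.1 [-1.22  0.06  1.    2.11 -0.06  1.   -0.48]
0.004 -2.17 0.006 [-1.12  0.33  0.98  2.19 -0.38  0.8  -0.49]
0.004 -2.17 0.1 [-1.22  0.06  1.01  2.11 -0.06  1.   -0.78]
0.007 -1.57 0.006 [-1.22  0.4   1.12  2.19 -0.5   0.83  0.22]
0.007 -1.57 0.1 [-1.26  0.07  1.06  2.1  -0.08  1.   -0.16]
0.007 -1.27 0.006 [-1.18  0.37  1.06  2.19 -0.45  0.82  0.48]
0.007 -1.27 0.1 [-1.23  0.07  1.02  2.1  -0.07  1.    0.13]
0.007 -1.87 0.006 [-1.21  0.4   1.11  2.19 -0.49  0.83 -0.08]
0.007 -1.87 0.1 [-1.21  0.07  1.01  2.1  -0.07  1.   -0.47]
0.007 -2.17 0.006 [-1.11  0.33  0.97  2.18 -0.39  0.8  -0.49]
0.007 -2.17 0.1 [-1.21  0.07  1.01  2.1  -0.07  1.   -0.77]
```

Run:
```python
from h import *
arm.movel([.47,.05,.12],v=.3)
if pick((.4087,.0752),.006,.07,.53,zap=.11):
    place_shell(-.08,.0065,.072,[(.5,.0)])
    arm.movel([.5,-.05,.18],v=.25)
    arm.move_pose([.5,-.25,.2],O(YAW))
c=capture("top"); crop(c,"t9.png",120,130,320,260,4)
c=capture("scene"); crop(c,"s9.png",200,160,400,300,4)
```

```text
down t25.7 tcp [409.4  75.    6.4] F [ 1.3  0.5 -0.4] op 1.007
closed t26.2 tcp [408.7  75.5   6.7] F [-4.4 -0.8 12.6] op 0.533
up t26.9 tcp [408.2  75.4  69.5] F [-0.1  0.2 -1.8] op 0.528
over t28.4 tcp [631.4 -42.1  71.7] F [ 0.1 -0.  -2.4] op 0.532
contact z0.0390 f0 -2.0 t30.2 tcp [632.7 -43.1  40.8] F [-7.1  1.5 14.9] op 0.531
released t31.6 tcp [631.8 -42.7 178.7] F [ 0.3 -0.4 -0.9] op 0.999
```

View pics/s9.png

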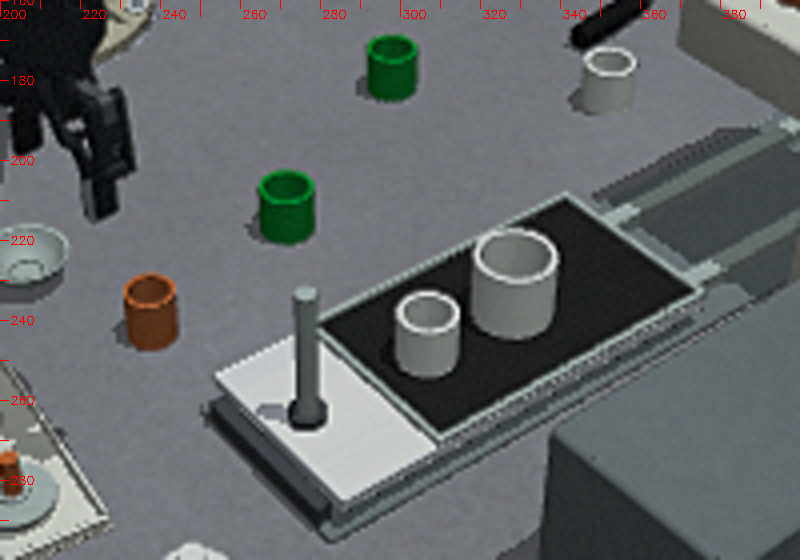

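View pics/t9.png

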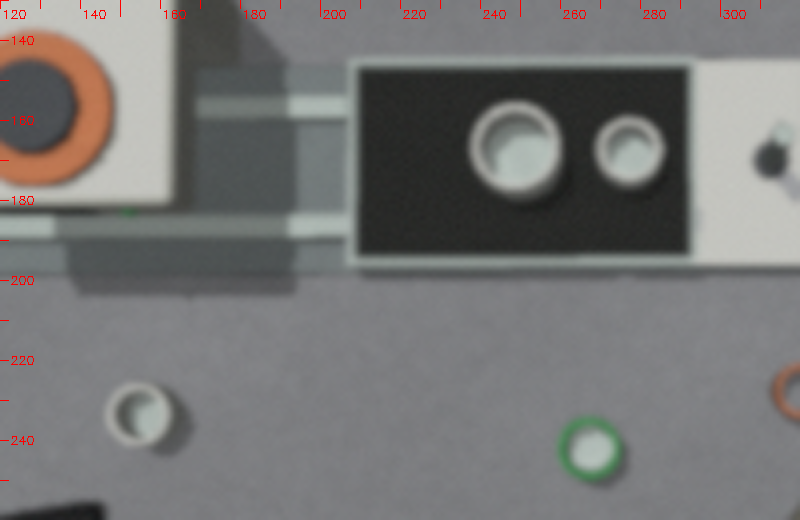

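Run:
```python
from h import *
arm.move_pose([.45,.2,.2],O(-1.2))
if pick((.4537,.3222),.006,.07,.53,yaw=-1.2):
    place_shell(.08,.0065,.072,[(.47,.2)])
    arm.movel([.5,.05,.18],v=.25)
    arm.move_pose([.5,-.22,.2],O(YAW))
c=capture("top"); crop(c,"t10.png",180,130,320,200,5)
c=capture("scene"); crop(c,"s10.png",240,180,400,290,5)
```

```text
down t36.9 tcp [454.2 322.5   6.8] F [ 0.3  0.4 -0.2] op 0.998
closed t37.4 tcp [453.9 322.5   6.5] F [-1.   0.3  5.8] op 0.514
up t38.0 tcp [453.2 322.1  69.4] F [-0.8 -0.2 -1.7] op 0.514
over t39.9 tcp [635.8 118.2  71.6] F [ 0.2 -0.5 -1.9] op 0.519
contact z0.0390 f0 -1.9 t41.6 tcp [636.8 117.   40.5] F [-5.5  0.4 11.3] op 0.519
released t43.0 tcp [635.9 117.1 178.6] F [0.1 0.1 0.1] op 1.002
```

View pics/s10.png

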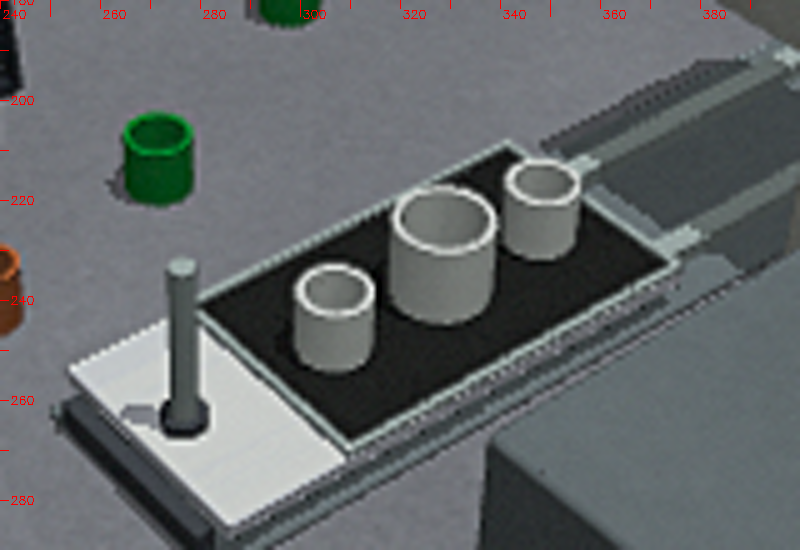

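View pics/t10.png

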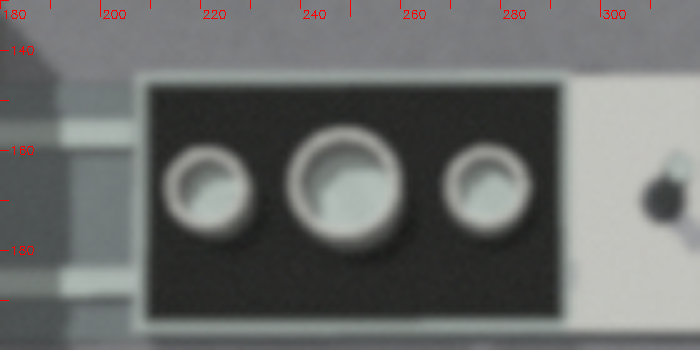

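Run:
```python
from h import *
t=capture("top");s=capture("scene")
P=lambda c,u,v,z:np.round(pt(c,u-.5,v-.5,z)[:2]*1000,1)
for n,a,b,z in [("A",(207,187.5),(542,183),.078),("W",(345,184),(444,220),.09),("B",(486.5,188),(335,293),.078)]:
    print(n,P(t,180+a[0]/5,130+a[1]/5,z),P(s,240+b[0]/5,180+b[1]/5,z))
for y in (.08,0,-.08): print(slot(y))
crop(t,"t11.png",340,170,480,260,5);crop(s,"s11.png",100,230,240,330,5)
```

```text
A [637.4 117.9] [639.3 116.9]
W [635.3  37.4] [638.6  37.3]
B [633.  -43.4] [637.6 -44.5]
[0.63658 0.117  ]
[0.6345 0.037 ]
[ 0.63242 -0.043  ]
```

View pics/t11.png

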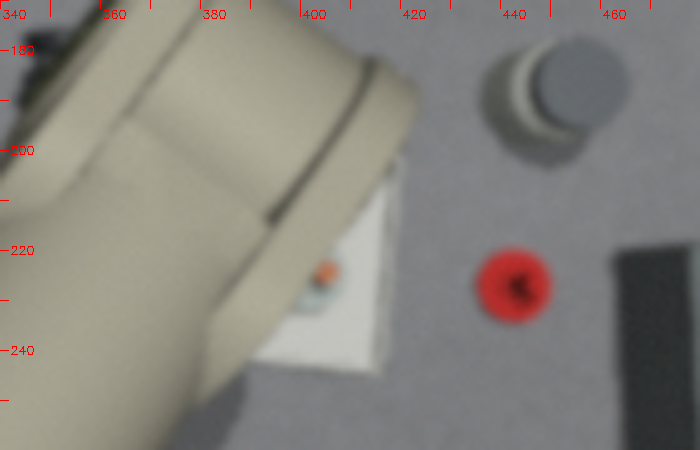

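View pics/s11.png

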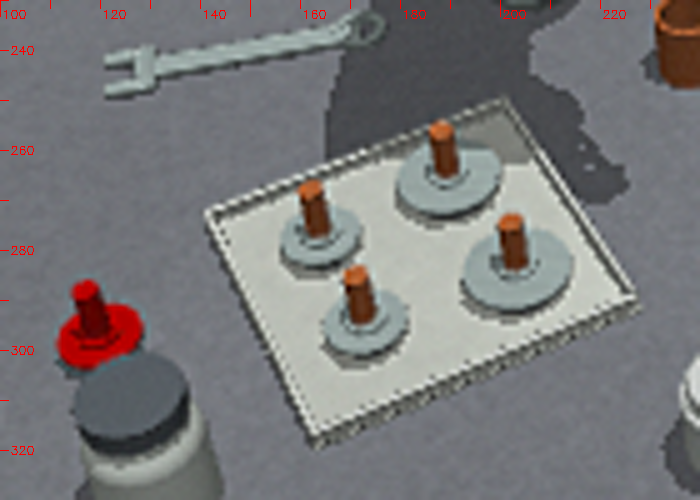

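```bash
cat >> h.py <<'E'
def pick_cap(xy):
    ok=pick(xy,.026,.06,.15,eff=60,op0=.5,zap=.12)
    return ok
def place_cap(y,h,xy=None):
    p=slot(y) if xy is None else np.array(xy); zs=.034+h+.012
    s=status.state()["tcp_pos"]
    arm.movel([s[0],s[1],.14],v=.2)
    arm.movel([.52,-.22,.14],v=.25); arm.movel([.53,p[1],.14],v=.25)
    arm.movel([p[0],p[1],.14],v=.2); s=st("over")
    if s["opening"]<.1: print("LOST"); return False
    arm.movel([p[0],p[1],zs+.014],v=.1); arm.wait(.15)
    f0=status.state()["wrist_force"][2]; z=zs+.014
    while z>zs-.004:
        z-=.002; arm.movel([p[0],p[1],z],v=.04)
        f=status.state()["wrist_force"]
        if f[2]-f0>4: break
    s=st("contact dz %.4f"%(z-zs)); return z-zs
def release(y,xy=None):
    p=slot(y) if xy is None else np.array(xy)
    arm.move_gripper(.5); arm.movel([p[0],p[1],.2],v=.15)
E
python3 - <<'E'
from h import *
arm.move_pose([.5495,-.3402,.16],O(YAW)); st()
if pick_cap((.5495,-.3402)):
    r=place_cap(0,.056)
    c=capture("top"); crop(c,"t12.png",180,130,320,200,5)
    c=capture("scene"); crop(c,"s12.png",240,150,400,270,5)
E
```

```text
t45.6 tcp [ 549.3 -340.4  159.4] F [-0.3  0.3  0. ] op 0.998
down t47.3 tcp [ 549.9 -340.8   26.9] F [ 0.6 -0.2  0.4] op 0.504
closed t47.7 tcp [ 549.9 -340.5   26.9] F [-1.5 -0.1  5.3] op 0.139
up t48.1 tcp [ 549.7 -340.1   60.1] F [ 0.7  0.5 -1.9] op 0.141
over t51.2 tcp [633.8  35.3 139.8] F [-0.   0.  -0.8] op 0.140
contact dz -0.0000 t53.5 tcp [634.9  36.9 102.9] F [-1.5 -0.2  4.9] op 0.142
```

View pics/s12.png

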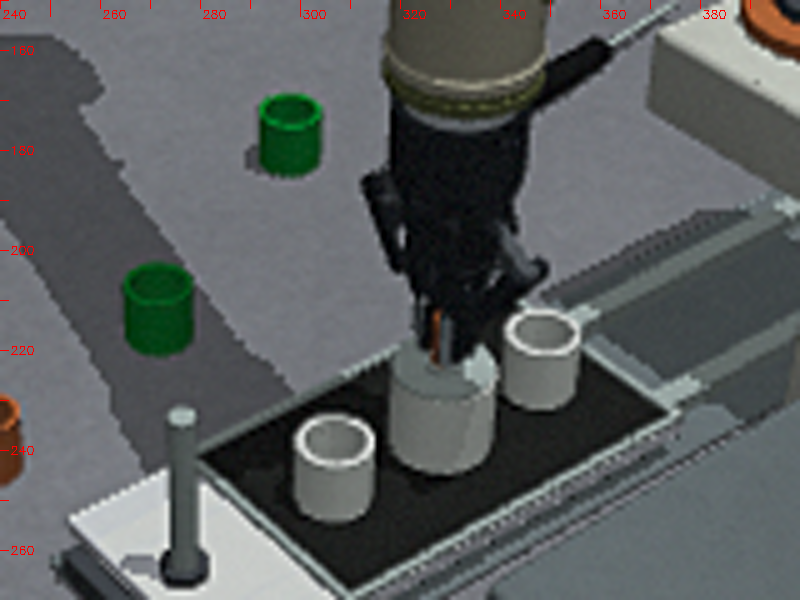

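Run:
```python
from h import *
release(0)
arm.movel([.53,-.1,.2],v=.25)
arm.move_pose([.5332,-.4229,.16],O(YAW)); st()
if pick_cap((.5332,-.4229)):
    r=place_cap(-.08,.044)
    c=capture("top"); crop(c,"t13.png",180,130,320,200,5)
    c=capture("scene"); crop(c,"s13.png",240,150,400,270,5)
```

```text
t56.8 tcp [ 534.9 -421.   159.8] F [0.3 0.  0.6] op 0.500
down t58.3 tcp [ 533.6 -423.5   27. ] F [ 0.4  0.3 -0.7] op 0.498
closed t58.7 tcp [ 533.4 -423.1   26.6] F [-0.4 -0.2  3.4] op 0.140
up t59.1 tcp [ 533.5 -423.    60.4] F [-0.8  0.5 -1.7] op 0.141
over t62.1 tcp [631.5 -45.3 139.8] F [-1.1 -0.1 -0.9] op 0.137
contact dz -0.0000 t64.5 tcp [632.8 -43.1  90.6] F [-0.2  0.9  4.4] op 0.141
```

View pics/s13.png

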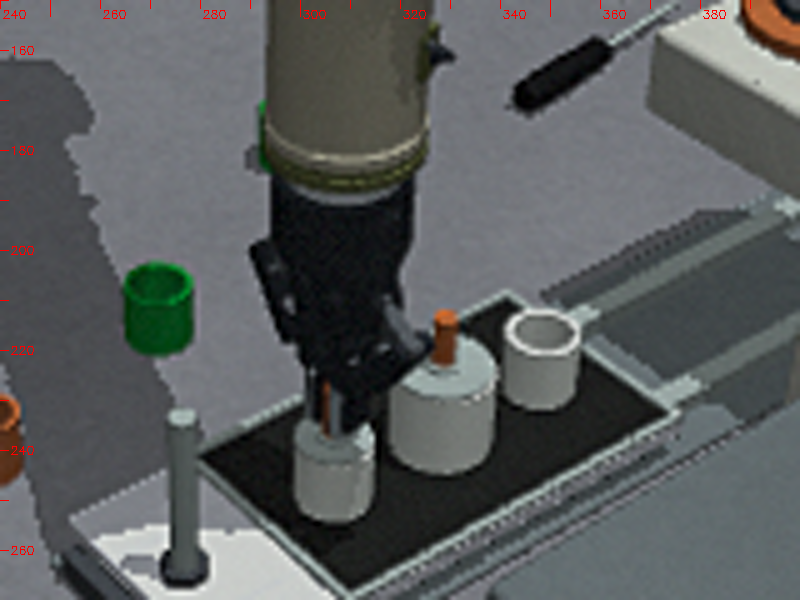

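Run:
```python
from h import *
release(-.08)
arm.movel([.53,-.1,.2],v=.25)
arm.move_pose([.4613,-.4127,.16],O(YAW)); st()
if pick_cap((.4613,-.4127)):
    r=place_cap(.08,.044,(.6368,.1173))
    c=capture("top"); crop(c,"t14.png",180,130,320,200,5)
    c=capture("scene"); crop(c,"s14.png",240,150,400,270,5)
```

```text
t67.8 tcp [ 462.9 -411.2  159.7] F [-0.2  0.  -0.6] op 0.501
down t69.2 tcp [ 461.6 -413.3   26.9] F [-0.6 -0.4  0.1] op 0.500
closed t69.6 tcp [ 461.5 -412.9   26.5] F [-1.2  0.8  1.9] op 0.140
up t70.0 tcp [ 461.6 -412.8   60.3] F [-0.6  0.4 -0.1] op 0.140
over t73.7 tcp [636.3 116.  139.8] F [-0.1 -0.1 -1.6] op 0.139
contact dz -0.0020 t76.4 tcp [637.5 117.3  90.4] F [-6.3  0.7 18.2] op 0.143
```

View pics/s14.png

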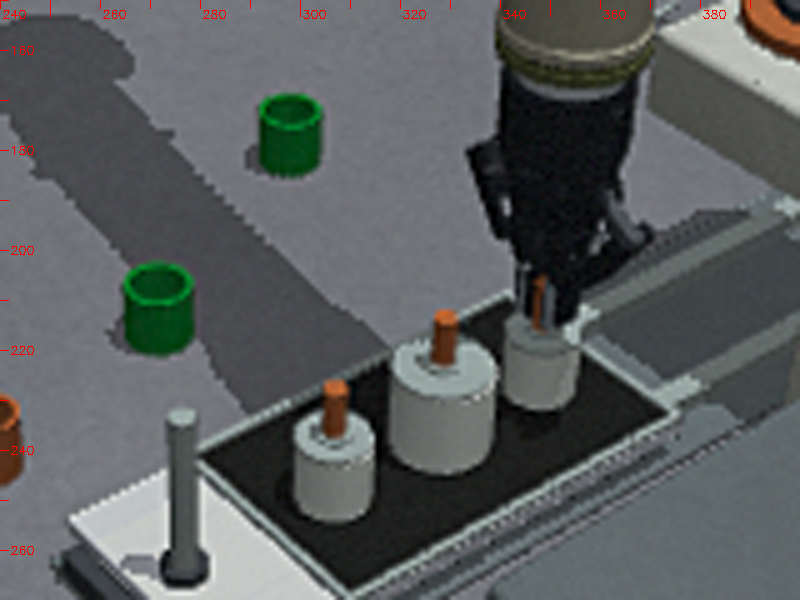

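Seated. Releasing, then checking everything before the push.

Run:
```python
from h import *
release(.08,(.6368,.1173))
arm.movel([.53,.0,.22],v=.25)
arm.move_pose([.5,-.2,.25],O(0)); st()
c=capture("top"); crop(c,"t15.png",190,140,320,200,6)
c=capture("scene"); crop(c,"s15.png",260,190,380,280,6)
```

```text
t80.2 tcp [ 500.4 -199.3  249.6] F [-0.3 -0.1 -0.5] op 0.505
```

View pics/s15.png

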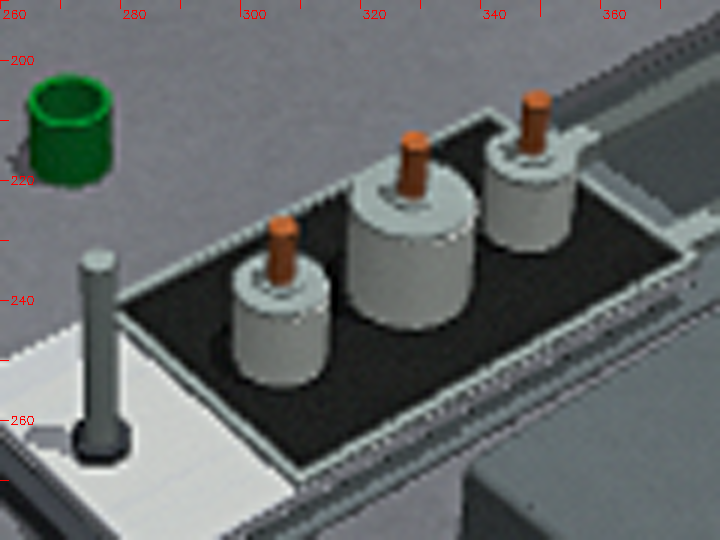

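View pics/t15.png

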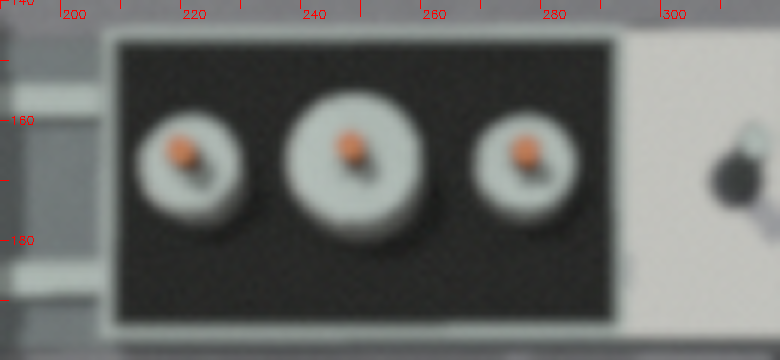

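Run:
```python
from h import *
arm.move_pose([.631,-.1477,.22],O(0))
arm.movel([.631,-.1477,.106],v=.12); st()
arm.move_gripper(0.0,effort=40); s=st("grip")
p=s["tcp_pos"].copy(); p[1]=-.1477; u=np.array([.026,1,0])
arm.movel(p+u*.002,v=.02); arm.movel(p+u*.1,v=.05); st()
arm.movel(p+u*.2,v=.05); st()
arm.movel(p+u*.27,v=.05); s=st()
d=.27
while d<.292:
    d+=.003; arm.movel(p+u*d,v=.03); s=st("d%.3f"%d)
    if s["wrist_force"][1]<-12 or (p+u*d)[1]-s["tcp_pos"][1]>.004: break
arm.wait(.3); st()
c=capture("top"); crop(c,"t16.png",90,130,290,210,4)
c=capture("scene"); crop(c,"s16.png",290,120,430,240,5)
```

```text
t82.0 tcp [ 631.5 -148.   107. ] F [ 0.5 -0.   0.2] op 0.501
grip t82.3 tcp [ 631.4 -147.7  106.8] F [-0.5  1.3  5.2] op 0.172
 t84.7 tcp [633.5 -46.4 106.8] F [-6.6 -0.3  6.4] op 0.173
 t86.9 tcp [635.5  53.9 106.8] F [-7.1 -0.7  6.9] op 0.175
 t88.4 tcp [637.  124.5 106.8] F [-8.8 -1.   8.1] op 0.175
d0.273 t88.7 tcp [637.1 127.5 106.8] F [-8.6  0.8  7.4] op 0.174
d0.276 t88.9 tcp [637.1 130.6 106.8] F [-9.1  0.1  8.4] op 0.175
d0.279 t89.2 tcp [637.2 132.3 106.8] F [-9.5 -2.9  8. ] op 0.178
d0.282 t89.4 tcp [637.2 132.3 106.8] F [-10.   -9.8   8.8] op 0.172
d0.285 t89.7 tcp [637.2 132.3 106.8] F [ -9.9 -14.9   8.7] op 0.177
 t90.0 tcp [637.2 132.3 106.8] F [-10.7 -15.    9.2] op 0.170
```

View pics/s16.png

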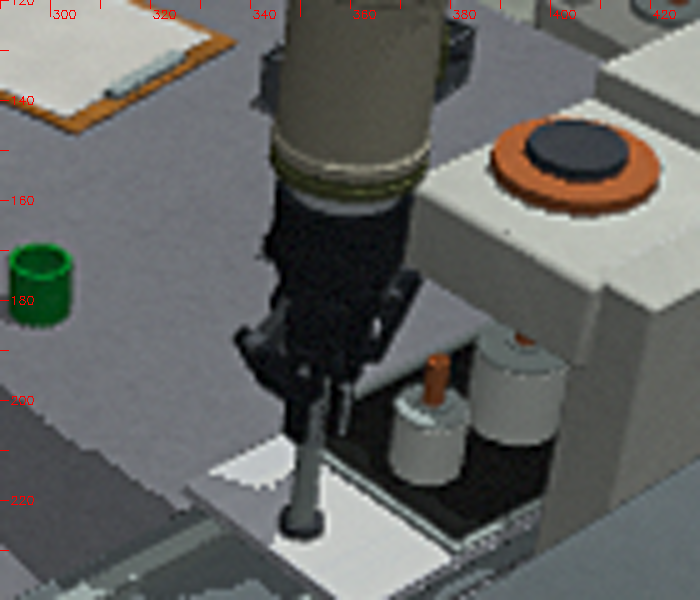

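Run:
```python
from h import *
s=status.state()["tcp_pos"]
arm.movel([s[0],.1325,.1068],v=.02); st()
arm.move_gripper(.5); st("open")
q=status.state()["tcp_pos"]
arm.movel([q[0],q[1],.25],v=.15)
arm.move_pose([.5,-.1,.3],O(YAW)); arm.wait(.5); st()
c=capture("top"); crop(c,"t17.png",90,130,290,210,4)
c=capture("scene"); crop(c,"s17.png",310,150,430,240,6); cv2.imwrite("pics/s17f.png",c["pixels"][:,:,::-1])
```

```text
t90.5 tcp [637.1 132.3 106.8] F [-1.7 -5.5  3.5] op 0.173
open t90.9 tcp [637.1 133.5 106.6] F [-0.  -0.1 -0.9] op 0.504
 t93.5 tcp [500.1 -99.9 300. ] F [ 0.5 -0.3  0.9] op 0.501
```

View pics/s17.png

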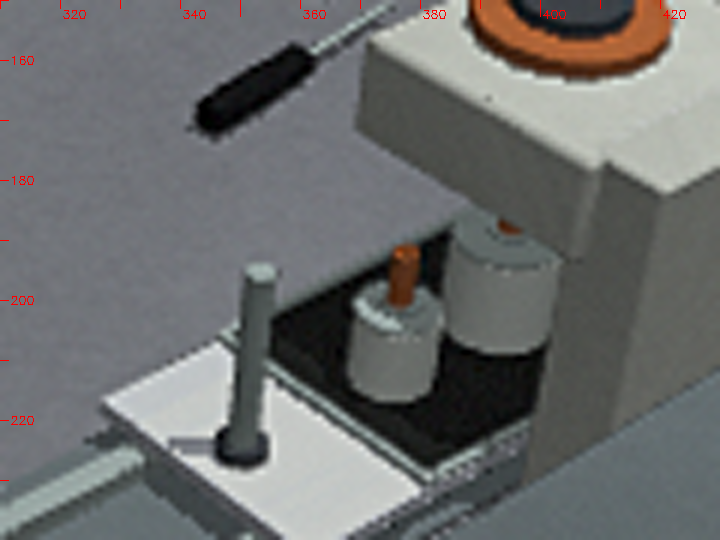

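View pics/t17.png

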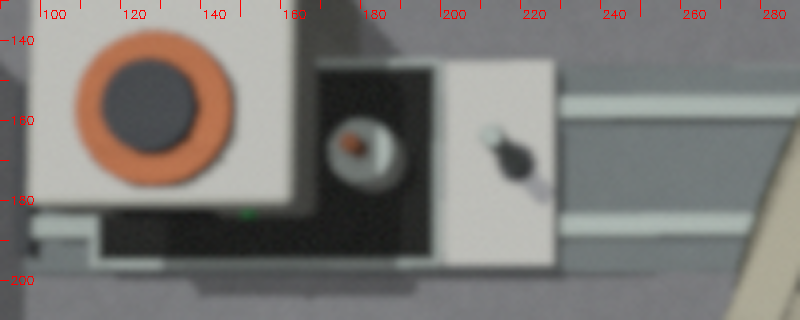

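View pics/s17f.png

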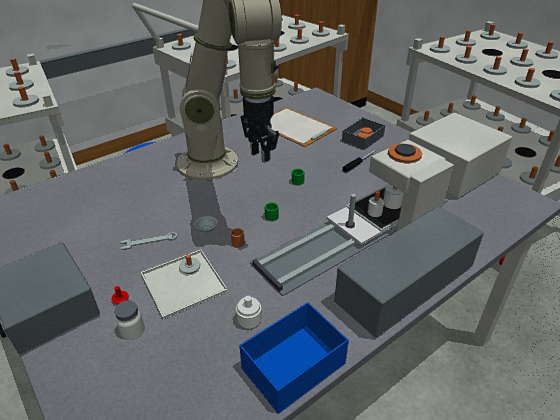

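Run:
```python
from h import *
t=capture("top"); print(pt(t,90+493/4-.5,130+135/4-.5,.15))
print(job.hand_in()); st()
```

```text
[0.63576628 0.12954767 0.15      ]
the job is handed in; nothing more can be done
None
the job is handed in; nothing more can be done
```

I drew the carriage out to its stop and stood the three white shells on the mat: one wide in the middle, one slim on each side. I capped each from the tray, pushed the carriage home and handed the job in at about 94 s of the 210 s limit. The green cups, red cap, copper tube and spare wide cap were left where they were.

- **Seating:** all three caps made contact within about 2 mm of the expected rim height. The pictures taken before the push showed them level and centred.
- **Travel:** the tool moved 280.0 mm from one stop to the other. After I let go, the top camera put the post about 2.5 mm short of home. That is roughly the camera's accuracy and well inside the 12 mm allowed.
- **Disturbances:** one slim shell was knocked aside during the run, so I measured it again and picked it up without trouble. I saw no slip of the grip.
- **Camera disagreement:** the two cameras differed by 2–7 mm in x on the carriage. I used positions close to the top camera's, which agreed with where the gripper set the first shell down.
- **Not seen at the end:** the slim shell farthest in is hidden under the test head. I judged it from its picture before the push and from the slow push with no unexpected forces.

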